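Load the amber sample bottles onto the chromatograph's colour-coded stands

ROBOT

A 6-joint arm with a two-finger parallel gripper is mounted at the origin on the work surface. World frame = base frame: x ahead of the robot, y to its left, z up, the work surface at z = 0. Lengths are in m, angles in rad, forces in N, time in s.
With the tool pointing down it reaches from about 0.325 to 0.775 m from the base axis. Payload 5.5 kg.
Tool frame: the origin (TCP) lies on the centre line of the jaws, within the pads' length; the fingertips stand 8 mm ahead of it and the grasp point (between the pads) lies 11 mm behind it (arm.tip_reach is the distance from the TCP to the fingertips, in m); z points along the fingers, y is the line along which they close (so a half turn about z gives the same grasp; the last joint's range is limited). The gripper opens to 88 mm and grips with 3 to 60 N. Pads are 20 mm wide; open, the fingers measure 115 mm over their backs; the gripper's body (75 mm by 178 mm) begins 61 mm behind the grasp point.
Start: joints at [-1.26, 0.091, 1.231, -0, 1.82, -0.057], TCP at [0.216, -0.56, 0.231] pointing down, gripper open.
Joint ranges: [-2.87, 2.87], [-0.86, 2.18], [0.17, 2.46], [-1.51, 4.65], [0.06, 2.69], [-2.65, 2.65]. Speed limits (rad/s): [2.57, 2.57, 3.01, 3.14, 3.14, 3.14].

INTERFACE

Orientations are given as a rotation vector (axis times angle).
In Python, from workcell import arm gives the robot as it stands.
- The arm moves only by the tool move_arm, never from a script. Its arguments are lists of equal length, an entry for each row: "hand": the finger opening in cm, from 0 to 8.78; "delta_pos": the shift along the tool's x, y, z in cm, a list of three; "rot": the turn, a rotation vector about the tool's x, y, z in rad, a list of three. In form: {"hand": [hand, ...], "delta_pos": [[dx, dy, dz], ...], "rot": [[wx, wy, wz], ...]}. A call has exactly 5 rows; each row is the pose to reach, as a shift and turn from the pose commanded when the call began, along the tool's axes at that moment; what a row does not reach only later rows make up. A row lasts 1/10 s, in which the tool goes at most 50 mm and 8.59 degrees, less where a joint would pass 70% of its speed; a pose out of reach is approached as far as the arm can. A call with a gripper value outside its range is refused whole. The fingers move at their own pace and stop on an object; the grip force is fixed at half the most. Time passes only in rows, so rows that repeat a pose let the fingers close, or fill a call up. It gives the time, the measured TCP pose, the force, the opening and the grip force at its end, in the units of the state.
- arm.get_state(): the state, without advancing time (a new reading comes with each control period).
- arm.grab_frame(name): name is "scene" or "side" or "wrist"; returns the picture (400x640x3 uint8, blue, green, red); there is no depth.
- arm.calibration(name): a dict with "fx", "fy", "cx", "cy" (pixels), "cam_to_world" (4x4, takes a point from camera to world coordinates). Camera axes: x right, y down, z forward; pixel columns grow to the right and rows downward; lengths in m; the calibration is good to about 2 mm. A picture is of the moment at which its call begins: read the wrist's pose just before it. calibration takes no time and is no camera call; for the wrist camera it gives the pose at the moment of the call.
- arm.close_job(): hands the job in; it is judged then, once.
The state is a dict: "time": time; "joint_pos": joint angles; "joint_vel": joint speeds; "effort": joint torques, N m; "position": TCP position; "tcp_rot": TCP orientation; "wrist_force": force on the tool from outside, world axes, zero at the start; "torque": the same for the moment, N m; "gripper_width": finger opening in m; "finger_force": force on a finger pad.
Only numpy, scipy, OpenCV 4.12 (cv2) and the standard library are available. Lean on these libraries where they do the work, as an engineer would, in place of code of your own. Each camera call takes 0.05 s, during which the arm holds its last target. There are 200 camera calls.

TASK

Stand each of the four amber (brown) sample bottles upright in the recess of the sample stand that has the colour of its cap, in the order of the run: red first, then yellow, then green, then blue. Set each bottle down gently rather than letting it drop, do not tip any amber bottle over, and leave the two white bottles where they stand.

Things in the scene. Friction and masses are not known exactly. Their poses are not given: they have to be found in the camera images.
- amber_red_mid (a point): centre, half-way up (35 mm above the underside), of the brown amber bottle with the red cap: a round loose bottle standing upright, 70 mm tall, body 38 mm in diameter for the lowest 44 mm, then a shoulder and a 28 mm wide red cap; about 80 g. z is its axis, upwards.
- amber_yellow_mid (a point): centre, half-way up (35 mm above the underside), of the brown amber bottle with the yellow cap: a round loose bottle standing upright, 70 mm tall, body 38 mm in diameter for the lowest 44 mm, then a shoulder and a 28 mm wide yellow cap; about 80 g. z is its axis, upwards.
- amber_green_mid (a point): centre, half-way up (35 mm above the underside), of the brown amber bottle with the green cap: a round loose bottle standing upright, 70 mm tall, body 38 mm in diameter for the lowest 44 mm, then a shoulder and a 28 mm wide green cap; about 80 g. z is its axis, upwards.
- amber_blue_mid (a point): centre, half-way up (35 mm above the underside), of the brown amber bottle with the blue cap: a round loose bottle standing upright, 70 mm tall, body 38 mm in diameter for the lowest 44 mm, then a shoulder and a 28 mm wide blue cap; about 80 g. z is its axis, upwards.
- stand_red: red sample stand, fixed to the bench: a red square block 72 mm wide and 13 mm high on a white 80 mm base plate, with a flat round recess in the middle, 58 mm in diameter and 8 mm deep (so the recess floor is 5 mm above the bench). Origin: centre of the block's underside, at bench height; z up, x and y along its sides.
- stand_yellow: yellow sample stand, fixed to the bench: a yellow square block 72 mm wide and 13 mm high on a white 80 mm base plate, with a flat round recess in the middle, 58 mm in diameter and 8 mm deep (so the recess floor is 5 mm above the bench). Origin: centre of the block's underside, at bench height; z up, x and y along its sides.
- stand_green: green sample stand, fixed to the bench: a green square block 72 mm wide and 13 mm high on a white 80 mm base plate, with a flat round recess in the middle, 58 mm in diameter and 8 mm deep (so the recess floor is 5 mm above the bench). Origin: centre of the block's underside, at bench height; z up, x and y along its sides.
- stand_blue: blue sample stand, fixed to the bench: a blue square block 72 mm wide and 13 mm high on a white 80 mm base plate, with a flat round recess in the middle, 58 mm in diameter and 8 mm deep (so the recess floor is 5 mm above the bench). Origin: centre of the block's underside, at bench height; z up, x and y along its sides.
- white_red_mid (a point): centre, half-way up (35 mm above the underside), of the white opaque bottle with a red cap; same shape and size as the amber ones. Stays where it is.
- white_blue_mid (a point): centre, half-way up (35 mm above the underside), of the white opaque bottle with a blue cap; same shape and size as the amber ones. Stays where it is.

How it is judged:
By the outcome, as a careful person would: the job done as asked, in the order asked, and still so for the second after the job is handed in, with the robot touching nothing.
It also fails if it takes over 106 s, if anything falls off the work surface, if the arm or the gripper's body presses on something with over 40 N, if the wrist force passes 120 N, or if a joint passes its speed limit or range.

## Working session

There is one attempt and no reset: what is moved stays moved. The work goes in short steps, Python scripts to look and compute and a tool call to move; the robot and the scene stay as the last step left them, time stands still between calls to the robot, and variables do not carry over. Pictures are saved under pics/ and viewed, at most 14 in all, crops included, and the job is handed in when it is done.

Besides the shell and the picture viewer there is one more tool, called after ">>>" by a JSON object that holds its "op" and its "data". move_arm: Moves the arm, as the interface text tells. Its arguments: {"type":"object","properties":{"hand":{"type":"array"},"delta_pos":{"type":"array"},"rot":{"type":"array"}},"required":["hand","delta_pos","rot"]}

```bash
mkdir -p pics
python3 - <<'E'
from workcell import arm
import cv2,numpy as np
np.set_printoptions(precision=4,suppress=True)
for n in("scene","side"):
    f=arm.grab_frame(n);cv2.imwrite(f"pics/{n}0.png",f)
    c=arm.calibration(n);print(n,c["fx"],c["cx"],c["cy"]);print(np.array(c["cam_to_world"]))
s=arm.get_state();print(s);print(arm.tip_reach)
E
```

```text
scene 416.0433668865505 323.0598462123981 193.79473176797512
[[-0.604   0.6074 -0.5159  1.0525]
 [ 0.7969  0.4629 -0.388   0.3996]
 [ 0.0031 -0.6455 -0.7637  0.8101]
 [ 0.      0.      0.      1.    ]]
side 372.3047209228956 316.7304168979679 198.3679337391673
[[-0.9781 -0.1252  0.1664  0.3648]
 [-0.2075  0.5161 -0.831   0.821 ]
 [ 0.0182 -0.8473 -0.5308  0.5924]
 [ 0.      0.      0.      1.    ]]
{'time': 0.1, 'joint_pos': array([-1.2597,  0.0918,  1.2317,  0.    ,  1.8198, -0.0567]), 'joint_vel': array([-0.0005,  0.0001, -0.002 ,  0.0003, -0.001 ,  0.0009]), 'effort': array([  0.0036, -44.7856, -40.7571,   0.07  ,   0.0284,  -0.0001]), 'position': array([ 0.2156, -0.5596,  0.2297]), 'tcp_rot': array([-3.0869, -0.5742,  0.0003]), 'wrist_force': array([-0.4974,  0.2464, -0.8458]), 'torque': array([-0.0217, -0.041 ,  0.0282]), 'finger_force': 0.0, 'gripper_width': 0.08791099832332792}
0.008
```

View pics/scene0.png

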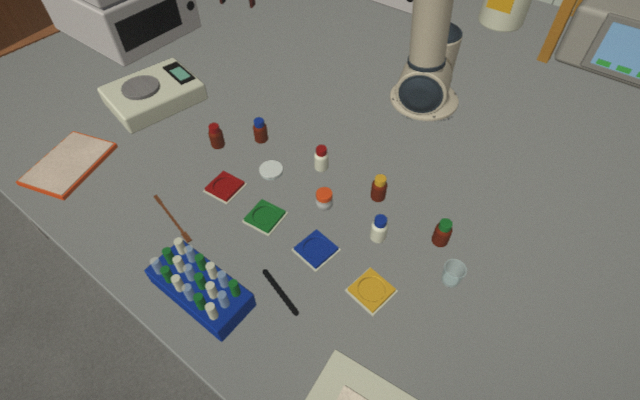

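View pics/side0.png

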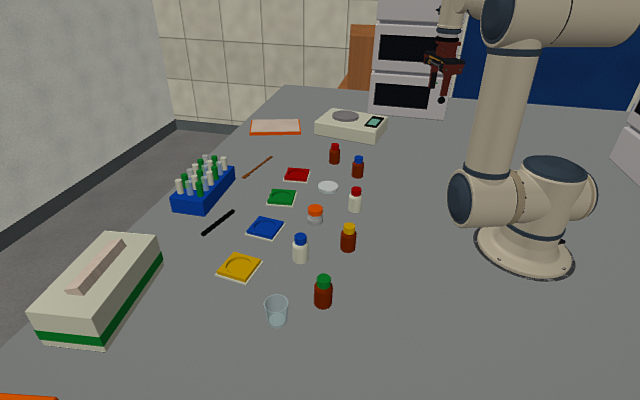

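The scene picture shows the amber caps at about red (215,129), blue (259,122), yellow (380,181) and green (445,225). The white bottles are at (321,150) and (380,220). The stands are red (225,187), green (265,216), blue (316,249) and yellow (371,290). The side view shows the same layout: amber caps at red (335,147), blue (358,159), yellow (348,228), green (323,281).

```bash
cat > h.py <<'E'
from workcell import arm
import cv2,numpy as np
np.set_printoptions(precision=4,suppress=True)
def mask(f,c):
    h=cv2.cvtColor(f,cv2.COLOR_BGR2HSV)
    R={'red':[(0,8),(172,180)],'yellow':[(15,32)],'green':[(45,80)],'blue':[(105,130)]}[c]
    lo=(150,120) if c=='red' else (130,70)
    return sum(cv2.inRange(h,(a,lo[0],lo[1]),(b,255,255)) for a,b in R)
def blob(f,c,p,r=20):
    """centroid, area of the colour blob nearest pixel p"""
    n,l,s,ce=cv2.connectedComponentsWithStats(mask(f,c))
    g=[i for i in range(1,n) if s[i,4]>15]
    i=min(g,key=lambda i:np.hypot(*(ce[i]-p)))
    return ce[i],s[i,4],np.hypot(*(ce[i]-p))
def ray(cal,p):
    T=np.array(cal["cam_to_world"]);d=T[:3,:3]@[(p[0]-cal["cx"])/cal["fx"],(p[1]-cal["cy"])/cal["fy"],1]
    return T[:3,3],d/np.linalg.norm(d)
def plane(cal,p,z):
    o,d=ray(cal,p);return o+d*(z-o[2])/d[2]
def tri(r1,r2):
    A=np.column_stack([r1[1],-r2[1]]);t=np.linalg.lstsq(A,r2[0]-r1[0],rcond=None)[0]
    a=r1[0]+t[0]*r1[1];b=r2[0]+t[1]*r2[1];return (a+b)/2,np.linalg.norm(a-b)
def togo(xy,z):
    """shift in tool axes, cm, from the measured pose"""
    s=arm.get_state();R=cv2.Rodrigues(np.array(s["tcp_rot"]))[0]
    return R.T@(np.array([*xy,z])-s["position"])*100
E
python3 - <<'E'
from h import *
fs,fd=cv2.imread("pics/scene0.png"),cv2.imread("pics/side0.png")
cs,cd=arm.calibration("scene"),arm.calibration("side")
for n,c,p,q,z in [("a","red",(215,129),(335,147),.06),("a","yellow",(380,181),(348,228),.06),("a","green",(445,225),(323,281),.06),("a","blue",(259,122),(358,159),.06),("w","red",(321,150),(355,191),.06),("w","blue",(380,220),(300,239),.06),
 ("s","red",(225,187),(296,174),.013),("s","yellow",(371,290),(239,266),.013),("s","green",(265,216),(281,197),.013),("s","blue",(316,249),(265,227),.013)]:
    a,A,da=blob(fs,c,p);b,B,db=blob(fd,c,q)
    X,g=tri(ray(cs,a),ray(cd,b))
    print(n,c,a,A,b,B,"tri",X,"gap %.4f"%g,"plane",plane(cs,a,z)[:2],plane(cd,b,z)[:2])
E
```

```text
a red [212.2532 128.6203] 79 [334.3333 144.0476] 21 tri [ 0.5448 -0.3582  0.0664] gap 0.0062 plane [ 0.5435 -0.3611] [ 0.5462 -0.3793]
a yellow [379.8226 180.3871] 124 [348.597  228.2313] 134 tri [0.4294 0.1029 0.0612] gap 0.0001 plane [0.4283 0.1024] [0.4296 0.1013]
a green [445.0545 224.7182] 110 [323.2    280.9778] 180 tri [0.4546 0.289  0.0617] gap 0.0002 plane [0.4532 0.2887] [0.4549 0.2875]
a blue [258.32   122.2267] 75 [358.1515 159.0303] 66 tri [ 0.4501 -0.2776  0.0618] gap 0.0012 plane [ 0.448  -0.2799] [ 0.4506 -0.2802]
w red [320.3286 149.6714] 70 [355.7561 188.5854] 41 tri [ 0.4351 -0.0744  0.0672] gap 0.0030 plane [ 0.4307 -0.0776] [ 0.4354 -0.0893]
w blue [380.1429 220.7222] 126 [299.9697 238.4697] 132 tri [0.5326 0.1685 0.0618] gap 0.0001 plane [0.5313 0.1679] [0.5332 0.1663]
s red [223.8136 185.5179] 558 [296.5735 173.4804] 204 tri [ 0.6439 -0.2256  0.0102] gap 0.0002 plane [ 0.6454 -0.2233] [ 0.6425 -0.2206]
s yellow [371.1192 289.5196] 1099 [238.4757 266.5401] 822 tri [0.6605 0.2333 0.0077] gap 0.0009 plane [0.6628 0.234 ] [0.658 0.239]
s green [264.3819 215.7163] 652 [281.3426 196.493 ] 359 tri [ 0.6522 -0.0784  0.0086] gap 0.0000 plane [ 0.6544 -0.0758] [ 0.65   -0.0716]
s blue [315.6293 248.2654] 874 [264.7825 227.0613] 538 tri [0.6507 0.0771 0.0085] gap 0.0007 plane [0.6526 0.0786] [0.6486 0.0833]
```

Run:
```python
from h import *
print(togo((.545,-.358),.20)); s=arm.get_state();print(cv2.Rodrigues(s["tcp_rot"])[0]); T=np.array(arm.calibration("wrist")["cam_to_world"]);print(T)
```

```text
[37.9828 -6.9675  2.9814]
[[ 0.9331  0.3596 -0.0005]
 [ 0.3596 -0.9331  0.0016]
 [ 0.0001 -0.0017 -1.    ]]
[[ 0.3595 -0.9019 -0.2394  0.2812]
 [-0.9332 -0.348  -0.09   -0.535 ]
 [-0.0022  0.2558 -0.9667  0.3831]
 [ 0.      0.      0.      1.    ]]
```

>>> {"op": "move_arm", "data": {"hand": [8.7,8.7,8.7,8.7,8.7], "delta_pos": [[4.6,-0.9,0.4],[9.2,-1.7,0.8],[13.8,-2.6,1.2],[18.4,-3.4,1.5],[23,-4.3,1.8]], "rot": [[0,0,0],[0,0,0],[0,0,0],[0,0,0],[0,0,0]]}}

```text
time: 0.6
position: [0.4161, -0.4358, 0.2119]
tcp_rot: [-3.088, -0.574, 0.001]
wrist_force: [0.3, -0.3, -0.1]
gripper_width: 0.0871
finger_force: 0.0
```

>>> {"op": "move_arm", "data": {"hand": [8.7,8.7,8.7,8.7,8.7], "delta_pos": [[4.5,-0.8,0.4],[9,-1.6,0.8],[13,-2.4,1.2],[15,-2.7,1.2],[15,-2.7,1.2]], "rot": [[0,0,0],[0,0,0],[0,0,0],[0,0,0],[0,0,0]]}}

```text
time: 1.1
position: [0.5467, -0.3562, 0.1995]
tcp_rot: [-3.086, -0.58, 0.002]
wrist_force: [-0.3, 0.8, 0.1]
gripper_width: 0.0867
finger_force: 0.0
```

Run:
```python
from h import *
c=arm.calibration("wrist");f=arm.grab_frame("wrist");cv2.imwrite("pics/w1.png",f)
print(arm.get_state()["position"],arm.get_state()["time"])
n,l,s,ce=cv2.connectedComponentsWithStats(mask(f,"red"))
for i in range(1,n):
    if s[i,4]>100: print(s[i],ce[i],plane(c,ce[i],.07))
```

```text
[ 0.5454 -0.3576  0.2   ] 1.15
[ 191    0   90   85 5454] [236.3157  38.0363] [ 0.6366 -0.2464  0.07  ]
[  0 175  14  29 164] [  4.3049 184.372 ] [ 0.4477 -0.0897  0.07  ]
[312 177  30  33 740] [326.8162 194.1108] [ 0.5434 -0.36    0.07  ]
```

View pics/w1.png

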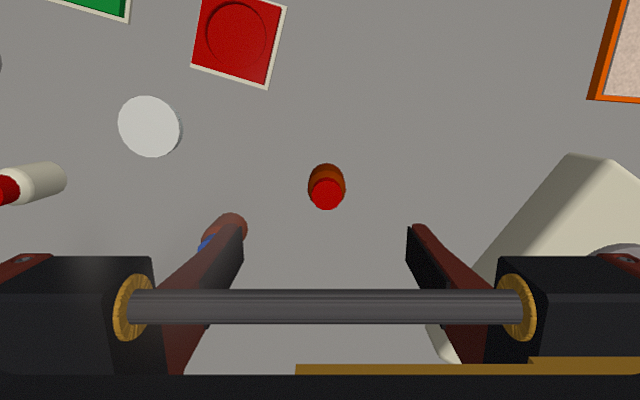

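The wrist picture shows the amber red cap centred at (327,194), almost under the TCP. The red stand is at (236,40), and the balance is well clear on the right.

>>> {"op": "move_arm", "data": {"hand": [7,7,7,7,7], "delta_pos": [[-0.3,0.1,4.5],[-0.3,0.1,9],[-0.3,0.1,13],[-0.3,0.1,16],[-0.3,0.1,17.6]], "rot": [[0,0,0],[0,0,0],[0,0,0],[0,0,0],[0,0,0]]}}

```text
time: 1.65
position: [0.5397, -0.3607, 0.0213]
tcp_rot: [-3.086, -0.57, 0.006]
wrist_force: [-0.3, -0.4, 0.1]
gripper_width: 0.0701
finger_force: 0.0
```

>>> {"op": "move_arm", "data": {"hand": [6,5,4,3.0,3.0], "delta_pos": [[0,0,0],[0,0,0],[0,0,0],[0,0,0],[0,0,0]], "rot": [[0,0,0],[0,0,0],[0,0,0],[0,0,0],[0,0,0]]}}

```text
time: 2.15
position: [0.5436, -0.3605, 0.0268]
tcp_rot: [3.086, 0.574, 0.003]
wrist_force: [0.3, -0.5, 4.1]
gripper_width: 0.0374
finger_force: 30.0
```

>>> {"op": "move_arm", "data": {"hand": [3,3,3,3.0,3.0], "delta_pos": [[0,0,0],[0,0,0],[0,0,0],[0,0,0],[0,0,0]], "rot": [[0,0,0],[0,0,0],[0,0,0],[0,0,0],[0,0,0]]}}

```text
time: 2.65
position: [0.5436, -0.3605, 0.0268]
tcp_rot: [3.086, 0.574, 0.003]
wrist_force: [-0.3, 0.1, 6.0]
gripper_width: 0.0375
finger_force: 30.0
```

>>> {"op": "move_arm", "data": {"hand": [3,3,3,3,3], "delta_pos": [[0,0,-2],[0,0,-5],[0,0,-9],[3,-2,-10],[6,-4,-10]], "rot": [[0,0,0],[0,0,0],[0,0,0],[0,0,0],[0,0,0]]}}

```text
time: 3.15
position: [0.5856, -0.3018, 0.1286]
tcp_rot: [3.085, 0.57, 0.007]
wrist_force: [0.1, -0.2, -1.0]
gripper_width: 0.0379
finger_force: 30.0
```

>>> {"op": "move_arm", "data": {"hand": [3,3,3,3,3], "delta_pos": [[3,-1.8,0],[6,-3.6,0],[8.2,-5,0],[8.2,-5,0],[8.2,-5,0]], "rot": [[0,0,0],[0,0,0],[0,0,0],[0,0,0],[0,0,0]]}}

```text
time: 3.65
position: [0.6428, -0.2245, 0.1242]
tcp_rot: [3.088, 0.577, -0.002]
wrist_force: [-0.0, -0.3, -0.6]
gripper_width: 0.0375
finger_force: 30.0
```

Run:
```python
from h import *
c=arm.calibration("wrist");f=arm.grab_frame("wrist");cv2.imwrite("pics/w2.png",f)
print(arm.get_state()["position"],arm.get_state()["time"],togo((.644,-.2256),.032))
for k in("red","blue","green"):
  n,l,s,ce=cv2.connectedComponentsWithStats(mask(f,k))
  for i in range(1,n):
    if s[i,4]>300: print(k,s[i],ce[i],plane(c,ce[i],.01),plane(c,ce[i],.07))
```

```text
[ 0.6424 -0.2253  0.1243] 3.7 [0.1475 0.0804 9.2272]
red [ 276  141  105   94 5472] [326.0534 183.3618] [ 0.6517 -0.2229  0.01  ] [ 0.6644 -0.2177  0.07  ]
red [ 292  249   68   40 1906] [327.6233 271.9061] [ 0.5759 -0.2539  0.01  ] [ 0.6056 -0.2417  0.07  ]
blue [   0   15   24   95 1175] [ 7.6264 50.8034] [0.6606 0.0393 0.01  ] [ 0.6713 -0.0142  0.07  ]
green [ 108   61  106  114 8653] [159.0594 118.3143] [ 0.6532 -0.0797  0.01  ] [ 0.6656 -0.1065  0.07  ]
```

View pics/w2.png

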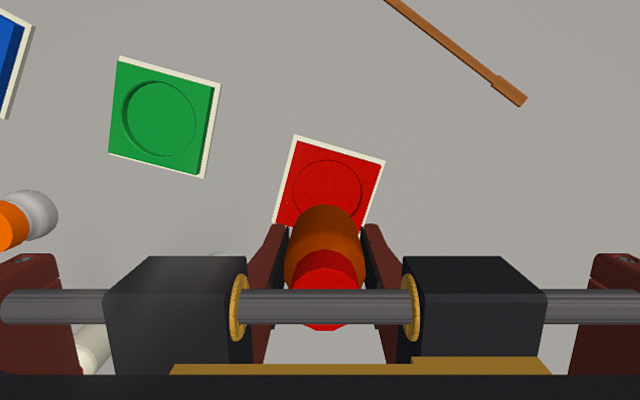

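The bottle is held upright. The red stand's recess centre is at about (328,192), directly under the bottle to within a few mm, so I'm lowering it slowly.

>>> {"op": "move_arm", "data": {"hand": [3,3,3,3,3], "delta_pos": [[0.2,0,3],[0.2,0,6],[0.2,0,7.8],[0.2,0,8.5],[0.2,0,8.7]], "rot": [[0,0,0],[0,0,0],[0,0,0],[0,0,0],[0,0,0]]}}

```text
time: 4.2
position: [0.6437, -0.2251, 0.0368]
tcp_rot: [-3.088, -0.572, 0.002]
wrist_force: [-0.8, 0.2, -0.1]
gripper_width: 0.0375
finger_force: 30.0
```

>>> {"op": "move_arm", "data": {"hand": [3,3,3,3,3], "delta_pos": [[0,0,0.1],[0,0,0.2],[0,0,0.3],[0,0,0.4],[0,0,0.4]], "rot": [[0,0,0],[0,0,0],[0,0,0],[0,0,0],[0,0,0]]}}

```text
time: 4.7
position: [0.6448, -0.2242, 0.0338]
tcp_rot: [3.088, 0.575, 0.0]
wrist_force: [0.7, -0.3, -1.5]
gripper_width: 0.0374
finger_force: 30.0
```

>>> {"op": "move_arm", "data": {"hand": [3,3,3,3,3], "delta_pos": [[0,0,0.05],[0,0,0.1],[0,0,0.15],[0,0,0.2],[0,0,0.2]], "rot": [[0,0,0],[0,0,0],[0,0,0],[0,0,0],[0,0,0]]}}

```text
time: 5.2
position: [0.6447, -0.2242, 0.0319]
tcp_rot: [3.089, 0.575, 0.0]
wrist_force: [-0.2, 0.0, 0.5]
gripper_width: 0.0377
finger_force: 30.0
```

>>> {"op": "move_arm", "data": {"hand": [3,3,3,3,3], "delta_pos": [[0,0,0.05],[0,0,0.1],[0,0,0.1],[0,0,0.1],[0,0,0.1]], "rot": [[0,0,0],[0,0,0],[0,0,0],[0,0,0],[0,0,0]]}}

```text
time: 5.7
position: [0.6449, -0.2242, 0.0318]
tcp_rot: [3.088, 0.574, 0.001]
wrist_force: [-2.8, 0.7, 5.2]
gripper_width: 0.0375
finger_force: 30.0
```

Contact is confirmed at the expected height (5 N), so I'm releasing.

>>> {"op": "move_arm", "data": {"hand": [4,4.5,5.5,7,7], "delta_pos": [[0,0,0],[0,0,0],[0,0,0],[0,0,0],[0,0,0]], "rot": [[0,0,0],[0,0,0],[0,0,0],[0,0,0],[0,0,0]]}}

```text
time: 6.2
position: [0.6447, -0.2242, 0.0304]
tcp_rot: [-3.089, -0.574, 0.0]
wrist_force: [-0.8, -0.6, -0.2]
gripper_width: 0.0655
finger_force: 0.0
```

>>> {"op": "move_arm", "data": {"hand": [7,7,7,7,7], "delta_pos": [[0,0,-2],[0,0,-5],[0,0,-9],[0,0,-13],[0,0,-17]], "rot": [[0,0,0],[0,0,0],[0,0,0],[0,0,0],[0,0,0]]}}

```text
time: 6.7
position: [0.6445, -0.2241, 0.2021]
tcp_rot: [-3.089, -0.574, 0.0]
wrist_force: [1.0, -0.7, -0.3]
gripper_width: 0.07
finger_force: 0.0
```

Run:
```python
from h import *
c=arm.calibration("wrist");f=arm.grab_frame("wrist");cv2.imwrite("pics/w3.png",f)
print(arm.get_state()["position"],arm.get_state()["time"],togo((.428,.103),.20),arm.get_state()["joint_pos"])
```

```text
[ 0.6462 -0.2248  0.2113] 6.75 [ -8.5835 -38.4392   0.7555] [-0.3845  0.311   1.0161  0.0001  1.8029  0.8185]
```

View pics/w3.png

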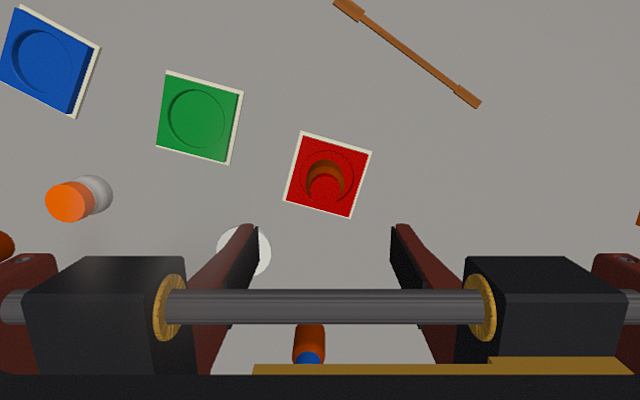

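The red bottle stands upright in the red recess at (326,180). Next is yellow.

>>> {"op": "move_arm", "data": {"hand": [7,7,7,7,7], "delta_pos": [[-1,-4.3,0],[-2,-8.8,0],[-3,-13.3,0.3],[-4,-17.9,0.5],[-5,-22.4,0.8]], "rot": [[0,0,0],[0,0,0],[0,0,0],[0,0,0],[0,0,0]]}}

```text
time: 7.25
position: [0.5163, -0.0318, 0.1924]
tcp_rot: [-3.089, -0.574, -0.001]
wrist_force: [0.5, 0.3, 1.2]
gripper_width: 0.0701
finger_force: 0.0
```

>>> {"op": "move_arm", "data": {"hand": [7,7,7,7,7], "delta_pos": [[-0.9,-4.3,0],[-1.8,-8.6,0],[-2.7,-12.7,0],[-3.6,-16,0],[-3.6,-16,0]], "rot": [[0,0,0],[0,0,0],[0,0,0],[0,0,0],[0,0,0]]}}

```text
time: 7.75
position: [0.4248, 0.1058, 0.1932]
tcp_rot: [-3.086, -0.581, -0.002]
wrist_force: [0.6, 0.7, 0.8]
gripper_width: 0.07
finger_force: 0.0
```

```bash
cat > look.py <<'E'
from h import *
import sys
k,z=sys.argv[1],float(sys.argv[2])
s=arm.get_state();c=arm.calibration("wrist");f=arm.grab_frame("wrist");cv2.imwrite("pics/%s"%sys.argv[3],f)
print(s["time"],s["position"])
n,l,st,ce=cv2.connectedComponentsWithStats(mask(f,k))
for i in range(1,n):
    if st[i,4]>200:
        P=plane(c,ce[i],z);print(st[i],ce[i],P,"togo z=.024:",togo(P[:2],.024))
E
python3 look.py yellow .07 w4.png
```

```text
7.75 [0.4248 0.1058 0.1932]
[315 170  33  34 870] [330.7862 186.4195] [0.431  0.1021 0.07  ] togo z=.024: [ 0.3771  0.3998 16.8997]
[ 152  274   34   67 1065] [164.8131 308.1418] [0.261  0.2065 0.07  ] togo z=.024: [-11.6752 -15.4971  16.8769]
[ 464  274   33   67 1072] [483.4907 307.5317] [ 0.3733 -0.0785  0.07  ] togo z=.024: [-11.5505  15.1382  16.8878]
[ 252  356  382   19 5082] [461.6574 367.3461] [ 0.3041 -0.091   0.07  ] togo z=.024: [-18.4496  13.7858  16.8774]
```

>>> {"op": "move_arm", "data": {"hand": [7,7,7,7,7], "delta_pos": [[0.2,0.3,4.5],[0.2,0.3,9],[0.2,0.3,13],[0.2,0.3,15.8],[0.2,0.3,16.9]], "rot": [[0,0,0],[0,0,0],[0,0,0],[0,0,0],[0,0,0]]}}

```text
time: 8.3
position: [0.4278, 0.0998, 0.02]
tcp_rot: [3.089, 0.572, -0.009]
wrist_force: [-0.5, 0.1, 0.7]
gripper_width: 0.07
finger_force: 0.0
```

>>> {"op": "move_arm", "data": {"hand": [6,5,4,3.0,3.0], "delta_pos": [[0,0,0],[0,0,0],[0,0,0],[0,0,0],[0,0,0]], "rot": [[0,0,0],[0,0,0],[0,0,0],[0,0,0],[0,0,0]]}}

```text
time: 8.8
position: [0.4303, 0.1013, 0.0252]
tcp_rot: [3.088, 0.575, 0.004]
wrist_force: [0.1, -0.5, 4.6]
gripper_width: 0.0374
finger_force: 30.0
```

```bash
python3 -c "
from h import *
s=arm.get_state();print(s['position'],s['wrist_force'],s['gripper_width'],togo((.6615,.2333),.13))"
```

```text
[0.4303 0.1013 0.0252] [ 0.1235 -0.5237  4.6384] 0.03744601690769135 [ 26.3486  -3.9982 -10.4174]
```

>>> {"op": "move_arm", "data": {"hand": [3,3,3,3,3], "delta_pos": [[0,0,-2],[0,0,-5],[0,0,-9],[0,0,-11.5],[3,-0.5,-12]], "rot": [[0,0,0],[0,0,0],[0,0,0],[0,0,0],[0,0,0]]}}

```text
time: 9.3
position: [0.4566, 0.1163, 0.1492]
tcp_rot: [3.088, 0.573, 0.013]
wrist_force: [0.4, 0.8, -1.2]
gripper_width: 0.0373
finger_force: 30.0
```

>>> {"op": "move_arm", "data": {"hand": [3,3,3,3,3], "delta_pos": [[4.5,-0.7,0],[9,-1.4,0],[13.5,-2.1,0],[18,-2.8,0],[21.5,-3.4,0]], "rot": [[0,0,0],[0,0,0],[0,0,0],[0,0,0],[0,0,0]]}}

```text
time: 9.8
position: [0.6456, 0.2269, 0.1429]
tcp_rot: [-3.088, -0.575, 0.0]
wrist_force: [-0.5, -0.1, -1.5]
gripper_width: 0.0372
finger_force: 30.0
```

>>> {"op": "move_arm", "data": {"hand": [3,3,3,3,3], "delta_pos": [[1.3,0,0],[1.8,-0.1,0],[1.8,-0.1,0],[1.8,-0.1,0],[1.8,-0.1,0]], "rot": [[0,0,0],[0,0,0],[0,0,0],[0,0,0],[0,0,0]]}}

```text
time: 10.3
position: [0.6599, 0.2326, 0.1444]
tcp_rot: [-3.089, -0.574, -0.001]
wrist_force: [0.7, -0.8, -0.5]
gripper_width: 0.0376
finger_force: 30.0
```

```bash
python3 look.py yellow .01 w5.png; python3 -c "
from h import *
print(togo((.6615,.2333),.03))"
```

```text
10.3 [0.6599 0.2326 0.1444]
[ 272  133  108   87 5213] [324.6397 180.1834] [0.667  0.2348 0.01  ] togo z=.024: [ 0.7296  0.0583 12.0416]
[ 289  250   71   39 2159] [324.164  271.7453] [0.5821 0.2026 0.01  ] togo z=.024: [-8.3471  0.0143 12.0354]
[229 274  20  67 732] [236.3989 307.3921] [0.5139 0.2704 0.01  ] togo z=.024: [-12.2807  -8.7671  12.032 ]
[400 274  20  67 699] [411.9499 307.1831] [0.5772 0.1066 0.01  ] togo z=.024: [-12.2548   8.7929  12.0335]
[301 324  47  10 310] [324.1839 327.2258] [0.524  0.1802 0.01  ] togo z=.024: [-14.5773   0.0154  12.0312]
[ 169  356  383   19 5021] [380.2902 367.4151] [0.4994 0.1072 0.01  ] togo z=.024: [-19.4936   5.9427  12.0283]
[ 0.1651 -0.0004 11.4412]
```

View pics/w5.png

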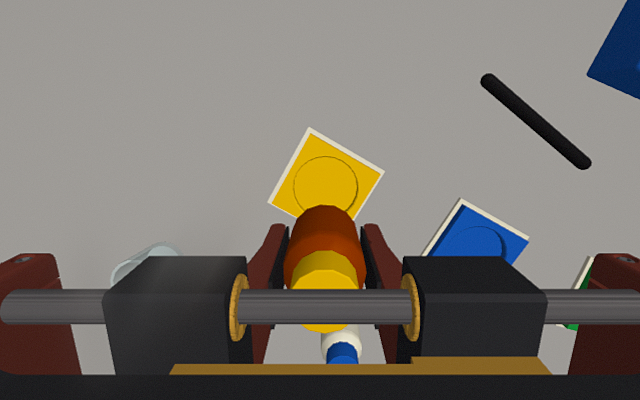

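The yellow recess centre is at about (325,185), in line with the held bottle. The white blue bottle at (342,350) is undisturbed.

>>> {"op": "move_arm", "data": {"hand": [3,3,3,3,3], "delta_pos": [[0.2,0,4],[0.2,0,8],[0.2,0,10],[0.2,0,10.7],[0.2,0,11]], "rot": [[0,0,0],[0,0,0],[0,0,0],[0,0,0],[0,0,0]]}}

```text
time: 10.85
position: [0.6619, 0.2335, 0.0336]
tcp_rot: [3.089, 0.574, -0.001]
wrist_force: [-0.5, 0.3, -0.8]
gripper_width: 0.0376
finger_force: 30.0
```

>>> {"op": "move_arm", "data": {"hand": [3,3,3,3,3], "delta_pos": [[0,0,0.1],[0,0,0.2],[0,0,0.3],[0,0,0.35],[0,0,0.35]], "rot": [[0,0,0],[0,0,0],[0,0,0],[0,0,0],[0,0,0]]}}

```text
time: 11.35
position: [0.6624, 0.2338, 0.0305]
tcp_rot: [-3.089, -0.574, -0.001]
wrist_force: [0.5, 0.4, 0.4]
gripper_width: 0.0374
finger_force: 30.0
```

>>> {"op": "move_arm", "data": {"hand": [3,3,3,3,3], "delta_pos": [[0,0,0.05],[0,0,0.1],[0,0,0.1],[0,0,0.1],[0,0,0.1]], "rot": [[0,0,0],[0,0,0],[0,0,0],[0,0,0],[0,0,0]]}}

```text
time: 11.85
position: [0.6624, 0.2338, 0.0302]
tcp_rot: [-3.089, -0.574, -0.001]
wrist_force: [-2.5, -0.3, 5.9]
gripper_width: 0.0376
finger_force: 30.0
```

Contact (6 N). I'm releasing, rising and heading for green.

>>> {"op": "move_arm", "data": {"hand": [4,4.5,5.5,7,7], "delta_pos": [[0,0,0],[0,0,0],[0,0,0],[0,0,0],[0,0,0]], "rot": [[0,0,0],[0,0,0],[0,0,0],[0,0,0],[0,0,0]]}}

```text
time: 12.35
position: [0.6622, 0.2337, 0.0288]
tcp_rot: [3.089, 0.574, -0.0]
wrist_force: [0.5, 0.5, -0.7]
gripper_width: 0.0654
finger_force: 0.0
```

>>> {"op": "move_arm", "data": {"hand": [7,7,7,7,7], "delta_pos": [[0,0,-2],[0,0,-5],[0,0,-9],[0,0,-13],[0,0,-17]], "rot": [[0,0,0],[0,0,0],[0,0,0],[0,0,0],[0,0,0]]}}

```text
time: 12.85
position: [0.662, 0.2337, 0.2006]
tcp_rot: [-3.089, -0.575, 0.0]
wrist_force: [0.4, 0.2, -0.3]
gripper_width: 0.0699
finger_force: 0.0
```

```bash
python3 look.py yellow .01 w6.png; python3 -c "
from h import *
print(togo((.4545,.2888),.2))"
```

```text
12.85 [0.662  0.2337 0.2006]
[ 280  132   92   90 3953] [325.2676 177.5044] [0.6606 0.2318 0.01  ] togo z=.024: [-0.5893  0.0959 18.5853]
[ 152  274   34   67 1054] [164.7666 308.3197] [0.4424 0.3535 0.01  ] togo z=.024: [-16.5704 -19.112   18.3838]
[ 464  274   33   67 1072] [483.4925 307.5159] [ 0.5807 -0.002   0.01  ] togo z=.024: [-16.4529  19.0316  18.4192]
[ 252  356  382   19 5078] [461.6178 367.3551] [ 0.4943 -0.0171  0.01  ] togo z=.024: [-25.0575  17.3394  18.3184]
[-17.5685 -12.6215   0.7769]
```

View pics/w6.png

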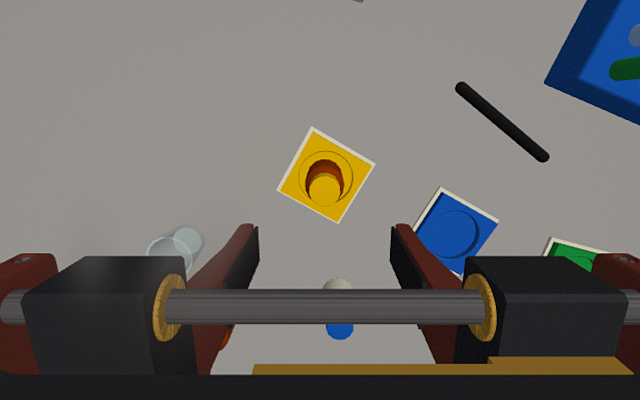

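The yellow bottle stands in its recess at (325,182). The glass beaker at (175,245) is near the green bottle, so I'll check its clearance during the move.

>>> {"op": "move_arm", "data": {"hand": [7,7,7,7,7], "delta_pos": [[-3.6,-2.6,0],[-7.2,-5.2,0],[-10.8,-7.8,0.2],[-14.4,-10.4,0.5],[-17.6,-12.6,0.8]], "rot": [[0,0,0],[0,0,0],[0,0,0],[0,0,0],[0,0,0]]}}

```text
time: 13.4
position: [0.4508, 0.2884, 0.191]
tcp_rot: [-3.088, -0.575, -0.001]
wrist_force: [-0.1, 0.4, -0.4]
gripper_width: 0.0704
finger_force: 0.0
```

>>> {"op": "move_arm", "data": {"hand": [7,7,7,7,7], "delta_pos": [[0,0,0],[0,0,0],[0,0,0],[0,0,0],[0,0,0]], "rot": [[0,0,0],[0,0,0],[0,0,0],[0,0,0],[0,0,0]]}}

```text
time: 13.9
position: [0.4536, 0.2877, 0.1909]
tcp_rot: [3.089, 0.573, -0.001]
wrist_force: [-0.0, 1.1, 0.4]
gripper_width: 0.0703
finger_force: 0.0
```

```bash
python3 look.py green .07 w7.png; python3 -c "
from h import *
print(plane(arm.calibration('scene'),(451,281),0),plane(arm.calibration('side'),(277,322),0))"
```

```text
13.9 [0.4536 0.2877 0.1909]
[309 171  32  34 833] [324.4838 188.1176] [0.4568 0.2884 0.07  ] togo z=.024: [ 0.3424  0.0488 16.6897]
[0.5345 0.3582 0.    ] [0.5316 0.3572 0.    ]
```

View pics/w7.png

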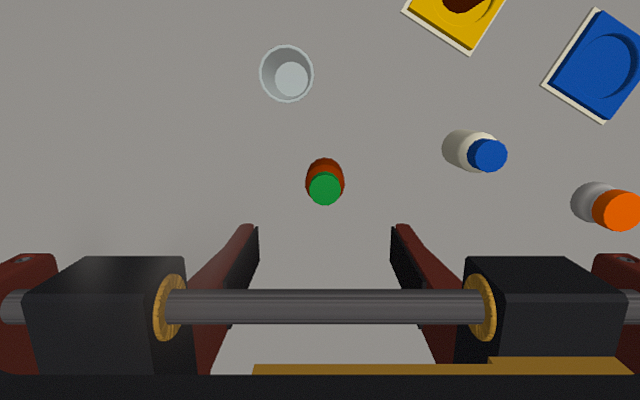

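The green cap is at (324,188) between the open fingers. The beaker at (288,73), about (0.533,0.358), and the white blue bottle are both clear.

>>> {"op": "move_arm", "data": {"hand": [7,7,7,7,7], "delta_pos": [[0.2,0,4.5],[0.2,0,9],[0.2,0,13],[0.2,0,15.7],[0.2,0,16.7]], "rot": [[0,0,0],[0,0,0],[0,0,0],[0,0,0],[0,0,0]]}}

```text
time: 14.45
position: [0.453, 0.2875, 0.0202]
tcp_rot: [3.087, 0.573, -0.009]
wrist_force: [0.1, -0.3, -0.6]
gripper_width: 0.0703
finger_force: 0.0
```

>>> {"op": "move_arm", "data": {"hand": [6,5,4,3.0,3.0], "delta_pos": [[0,0,0],[0,0,0],[0,0,0],[0,0,0],[0,0,0]], "rot": [[0,0,0],[0,0,0],[0,0,0],[0,0,0],[0,0,0]]}}

```text
time: 14.95
position: [0.4554, 0.2892, 0.0258]
tcp_rot: [-3.088, -0.574, -0.004]
wrist_force: [0.9, -0.2, 3.5]
gripper_width: 0.0376
finger_force: 30.0
```

```bash
python3 -c "
from h import *
s=arm.get_state();print(s['position'],s['wrist_force'],s['gripper_width'],togo((.653,-.0785),.14))"
```

```text
[0.4554 0.2892 0.0258] [ 0.8549 -0.2429  3.458 ] 0.037562083595618655 [  5.2437  41.4092 -11.4151]
```

>>> {"op": "move_arm", "data": {"hand": [3,3,3,3,3], "delta_pos": [[0,0,-2],[0,0,-5],[0,0,-9],[0,1,-11.5],[0.4,4,-12]], "rot": [[0,0,0],[0,0,0],[0,0,0],[0,0,0],[0,0,0]]}}

```text
time: 15.45
position: [0.4735, 0.2548, 0.1491]
tcp_rot: [-3.085, -0.579, -0.011]
wrist_force: [0.5, -0.2, -0.8]
gripper_width: 0.0379
finger_force: 30.0
```

>>> {"op": "move_arm", "data": {"hand": [3,3,3,3,3], "delta_pos": [[0.5,4,0],[1,8,0],[1.5,12,0],[2,16,0],[2.5,20,0]], "rot": [[0,0,0],[0,0,0],[0,0,0],[0,0,0],[0,0,0]]}}

```text
time: 15.95
position: [0.5685, 0.0737, 0.1444]
tcp_rot: [-3.089, -0.575, -0.001]
wrist_force: [1.3, -0.1, -0.1]
gripper_width: 0.0378
finger_force: 30.0
```

>>> {"op": "move_arm", "data": {"hand": [3,3,3,3,3], "delta_pos": [[0.5,4,0],[1,8,0],[1.5,12,0],[2,15,0],[2.3,17.4,0]], "rot": [[0,0,0],[0,0,0],[0,0,0],[0,0,0],[0,0,0]]}}

```text
time: 16.45
position: [0.6525, -0.0809, 0.1439]
tcp_rot: [3.089, 0.573, -0.0]
wrist_force: [-0.2, 0.7, -0.8]
gripper_width: 0.0373
finger_force: 30.0
```

```bash
python3 look.py green .01 w8.png; python3 -c "
from h import *
print(togo((.653,-.0785),.031))"
```

```text
16.45 [ 0.6525 -0.0809  0.1439]
[ 276  140   97   81 5079] [321.9435 180.1189] [ 0.6588 -0.0764  0.01  ] togo z=.024: [ 0.7959 -0.5214 11.939 ]
[ 290  249   69   40 2142] [324.0938 271.5742] [ 0.575  -0.1107  0.01  ] togo z=.024: [-8.2559 -0.3092 11.9458]
[303 324  44   7 229] [324.2358 326.4847] [ 0.5176 -0.1329  0.01  ] togo z=.024: [-14.4116  -0.2817  11.9501]
[ 0.1783 -0.5355 11.2394]
```

View pics/w8.png

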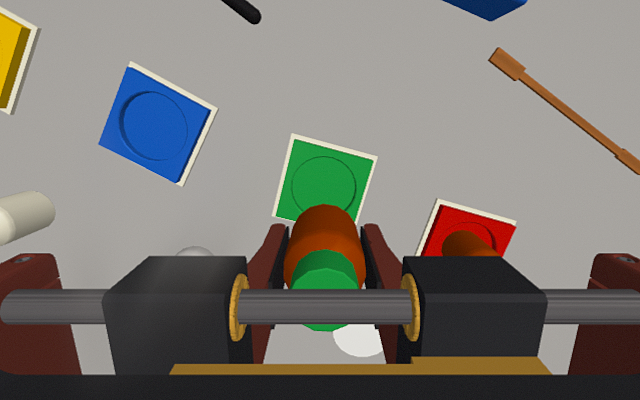

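The green recess centre is at (323,187), nearly under the bottle. The red bottle is clear on the right.

>>> {"op": "move_arm", "data": {"hand": [3,3,3,3,3], "delta_pos": [[0.1,-0.3,4],[0.1,-0.3,8],[0.1,-0.3,10],[0.1,-0.3,10.6],[0.1,-0.3,10.9]], "rot": [[0,0,0],[0,0,0],[0,0,0],[0,0,0],[0,0,0]]}}

```text
time: 17.0
position: [0.6516, -0.0755, 0.0349]
tcp_rot: [-3.088, -0.575, 0.001]
wrist_force: [0.2, 1.0, -0.3]
gripper_width: 0.0377
finger_force: 30.0
```

>>> {"op": "move_arm", "data": {"hand": [3,3,3,3,3], "delta_pos": [[0,0,0.1],[0,0,0.2],[0,0,0.3],[0,0,0.35],[0,0,0.35]], "rot": [[0,0,0],[0,0,0],[0,0,0],[0,0,0],[0,0,0]]}}

```text
time: 17.5
position: [0.652, -0.0757, 0.032]
tcp_rot: [3.088, 0.574, 0.001]
wrist_force: [-0.3, 0.7, -0.6]
gripper_width: 0.0373
finger_force: 30.0
```

>>> {"op": "move_arm", "data": {"hand": [3,3,3,3,3], "delta_pos": [[0,0,0.05],[0,0,0.1],[0,0,0.15],[0,0,0.2],[0,0,0.2]], "rot": [[0,0,0],[0,0,0],[0,0,0],[0,0,0],[0,0,0]]}}

```text
time: 18.0
position: [0.6519, -0.0757, 0.0308]
tcp_rot: [3.088, 0.574, 0.001]
wrist_force: [-3.0, 0.1, 5.9]
gripper_width: 0.0372
finger_force: 30.0
```

Contact (6 N). Releasing.

>>> {"op": "move_arm", "data": {"hand": [4,4.5,5.5,7,7], "delta_pos": [[0,0,0],[0,0,0],[0,0,0],[0,0,0],[0,0,0]], "rot": [[0,0,0],[0,0,0],[0,0,0],[0,0,0],[0,0,0]]}}

```text
time: 18.5
position: [0.6518, -0.0757, 0.0294]
tcp_rot: [-3.089, -0.574, 0.0]
wrist_force: [-0.5, 0.4, -0.1]
gripper_width: 0.0657
finger_force: 0.0
```

>>> {"op": "move_arm", "data": {"hand": [7,7,7,7,7], "delta_pos": [[0,0,-2],[0,0,-5],[0,0,-9],[0,0,-13],[0,0,-17]], "rot": [[0,0,0],[0,0,0],[0,0,0],[0,0,0],[0,0,0]]}}

```text
time: 19.0
position: [0.6516, -0.0757, 0.2011]
tcp_rot: [-3.089, -0.574, 0.0]
wrist_force: [1.2, -0.7, 0.4]
gripper_width: 0.0703
finger_force: 0.0
```

```bash
python3 look.py green .01 w9.png; python3 -c "
from h import *
print(togo((.450,-.279),.2))"
```

```text
19.0 [ 0.6516 -0.0757  0.2011]
[ 288  136   82   80 3763] [328.5799 176.1773] [ 0.6527 -0.0804  0.01  ] togo z=.024: [-0.413   0.2743 18.6135]
[-26.2947  11.6222   0.8226]
```

View pics/w9.png

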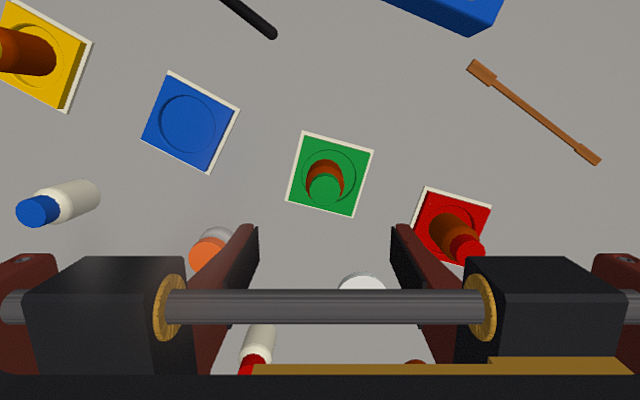

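Green stands in its recess at (325,180). Red and yellow are still upright. Now blue.

>>> {"op": "move_arm", "data": {"hand": [7,7,7,7,7], "delta_pos": [[-3.7,1.6,0],[-7.4,3.3,0.2],[-11.1,4.9,0.4],[-14.8,6.5,0.6],[-18.5,8.2,0.8]], "rot": [[0,0,0],[0,0,0],[0,0,0],[0,0,0],[0,0,0]]}}

```text
time: 19.55
position: [0.5074, -0.2196, 0.1914]
tcp_rot: [3.088, 0.575, 0.0]
wrist_force: [0.2, -1.1, 0.1]
gripper_width: 0.07
finger_force: 0.0
```

>>> {"op": "move_arm", "data": {"hand": [7,7,7,7,7], "delta_pos": [[-3.7,1.6,0],[-7,3,0],[-7.8,3.4,0],[-7.8,3.4,0],[-7.8,3.4,0]], "rot": [[0,0,0],[0,0,0],[0,0,0],[0,0,0],[0,0,0]]}}

```text
time: 20.05
position: [0.4488, -0.2779, 0.1916]
tcp_rot: [-3.088, -0.575, -0.001]
wrist_force: [0.2, -0.5, 0.1]
gripper_width: 0.0698
finger_force: 0.0
```

```bash
python3 look.py blue .07 w10.png
```

```text
20.05 [ 0.4488 -0.2779  0.1916]
[311 172  31  34 826] [326.1949 188.845 ] [ 0.4518 -0.2787  0.07  ] togo z=.024: [ 0.217   0.2117 16.7525]
```

>>> {"op": "move_arm", "data": {"hand": [7,7,7,7,7], "delta_pos": [[0.2,0.2,4.5],[0.2,0.2,9],[0.2,0.2,13],[0.2,0.2,15.7],[0.2,0.2,16.7]], "rot": [[0,0,0],[0,0,0],[0,0,0],[0,0,0],[0,0,0]]}}

```text
time: 20.6
position: [0.4499, -0.2772, 0.0206]
tcp_rot: [-3.083, -0.577, 0.006]
wrist_force: [0.7, 0.4, 0.8]
gripper_width: 0.07
finger_force: 0.0
```

>>> {"op": "move_arm", "data": {"hand": [6,5,4,3.0,3.0], "delta_pos": [[0,0,0],[0,0,0],[0,0,0],[0,0,0],[0,0,0]], "rot": [[0,0,0],[0,0,0],[0,0,0],[0,0,0],[0,0,0]]}}

```text
time: 21.1
position: [0.4515, -0.2802, 0.0263]
tcp_rot: [3.087, 0.574, 0.003]
wrist_force: [0.5, -0.4, 2.8]
gripper_width: 0.0378
finger_force: 30.0
```

```bash
python3 -c "
from h import *
s=arm.get_state();print(s['position'],s['wrist_force'],s['gripper_width'],togo((.6515,.0775),.145))"
```

```text
[ 0.4515 -0.2802  0.0263] [ 0.4957 -0.3736  2.8285] 0.037760733233926334 [ 31.5403 -26.1587 -11.8759]
```

>>> {"op": "move_arm", "data": {"hand": [3,3,3,3,3], "delta_pos": [[0,0,-2],[0,0,-5],[0,0,-9],[0.5,-0.4,-11.5],[3,-2.5,-12]], "rot": [[0,0,0],[0,0,0],[0,0,0],[0,0,0],[0,0,0]]}}

```text
time: 21.6
position: [0.4704, -0.2481, 0.1496]
tcp_rot: [3.084, 0.567, 0.008]
wrist_force: [0.2, -0.3, -0.2]
gripper_width: 0.0377
finger_force: 30.0
```

>>> {"op": "move_arm", "data": {"hand": [3,3,3,3,3], "delta_pos": [[3,-2.5,0],[6.1,-5,0],[9.2,-7.6,0],[12.3,-10.2,0],[15.4,-12.8,0]], "rot": [[0,0,0],[0,0,0],[0,0,0],[0,0,0],[0,0,0]]}}

```text
time: 22.1
position: [0.568, -0.0693, 0.145]
tcp_rot: [3.088, 0.574, 0.001]
wrist_force: [0.5, -1.6, -0.7]
gripper_width: 0.0373
finger_force: 30.0
```

>>> {"op": "move_arm", "data": {"hand": [3,3,3,3,3], "delta_pos": [[3,-2.5,0],[6.1,-5,0],[9.2,-7.6,0],[12,-9.9,0],[13.1,-10.9,0]], "rot": [[0,0,0],[0,0,0],[0,0,0],[0,0,0],[0,0,0]]}}

```text
time: 22.6
position: [0.6512, 0.0809, 0.1443]
tcp_rot: [-3.087, -0.578, 0.0]
wrist_force: [-0.5, -0.2, -0.2]
gripper_width: 0.0374
finger_force: 30.0
```

```bash
python3 look.py blue .01 w11.png; python3 -c "
from h import *
print(togo((.6515,.0775),.031))"
```

```text
22.6 [0.6512 0.0809 0.1443]
[ 447    0  193   87 7698] [570.2992  30.5233] [ 0.8439 -0.0559  0.01  ] togo z=.024: [12.9618 19.8196 11.984 ]
[ 277  137  107   87 4922] [329.3984 181.7911] [0.6584 0.0787 0.01  ] togo z=.024: [ 0.5546  0.5466 12.006 ]
[ 291  249   68   40 2131] [324.4167 271.5237] [0.5738 0.0507 0.01  ] togo z=.024: [-8.3479  0.0935 12.005 ]
[303 324  43   7 216] [324.0093 326.3565] [0.5163 0.0288 0.01  ] togo z=.024: [-14.4995   0.0487  12.0039]
[-0.1295  0.4096 11.3061]
```

View pics/w11.png

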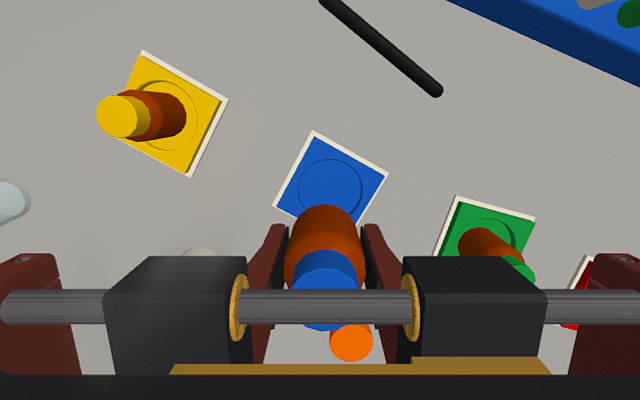

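The blue recess centre is at (330,188), about 4 mm to tool +y. Yellow and green are still standing.

>>> {"op": "move_arm", "data": {"hand": [3,3,3,3,3], "delta_pos": [[0,0.3,4],[0,0.3,8],[0,0.3,10],[0,0.3,10.6],[0,0.3,10.9]], "rot": [[0,0,0],[0,0,0],[0,0,0],[0,0,0],[0,0,0]]}}

```text
time: 23.15
position: [0.6512, 0.0742, 0.0356]
tcp_rot: [3.089, 0.573, -0.001]
wrist_force: [-0.1, -0.9, -0.2]
gripper_width: 0.0374
finger_force: 30.0
```

>>> {"op": "move_arm", "data": {"hand": [3,3,3,3,3], "delta_pos": [[0,0,0.1],[0,0,0.2],[0,0,0.3],[0,0,0.35],[0,0,0.35]], "rot": [[0,0,0],[0,0,0],[0,0,0],[0,0,0],[0,0,0]]}}

```text
time: 23.65
position: [0.6517, 0.0753, 0.0325]
tcp_rot: [3.089, 0.575, 0.001]
wrist_force: [-0.0, 0.2, -0.6]
gripper_width: 0.0378
finger_force: 30.0
```

>>> {"op": "move_arm", "data": {"hand": [3,3,3,3,3], "delta_pos": [[0,0,0.05],[0,0,0.1],[0,0,0.15],[0,0,0.2],[0,0,0.2]], "rot": [[0,0,0],[0,0,0],[0,0,0],[0,0,0],[0,0,0]]}}

```text
time: 24.15
position: [0.6516, 0.0753, 0.0314]
tcp_rot: [3.089, 0.575, 0.001]
wrist_force: [-3.2, -0.0, 4.8]
gripper_width: 0.0377
finger_force: 30.0
```

Contact (5 N). Releasing and backing off.

>>> {"op": "move_arm", "data": {"hand": [4,4.5,5.5,7,7], "delta_pos": [[0,0,0],[0,0,0],[0,0,0],[0,0,0],[0,0,0]], "rot": [[0,0,0],[0,0,0],[0,0,0],[0,0,0],[0,0,0]]}}

```text
time: 24.65
position: [0.6514, 0.0753, 0.0299]
tcp_rot: [-3.089, -0.575, 0.0]
wrist_force: [-0.5, 0.3, -0.2]
gripper_width: 0.0655
finger_force: 0.0
```

>>> {"op": "move_arm", "data": {"hand": [7,7,7,7,7], "delta_pos": [[0,0,-2],[0,0,-5],[0,0,-9],[0,0,-13],[-3,0,-17]], "rot": [[0,0,0],[0,0,0],[0,0,0],[0,0,0],[0,0,0]]}}

```text
time: 25.15
position: [0.6242, 0.0651, 0.1999]
tcp_rot: [-3.088, -0.576, 0.002]
wrist_force: [-0.5, -0.3, 0.7]
gripper_width: 0.0699
finger_force: 0.0
```

>>> {"op": "move_arm", "data": {"hand": [7,7,7,7,7], "delta_pos": [[-4,0,0],[-8,0,0],[-12,0,0],[-12,0,0],[-12,0,0]], "rot": [[0,0,0],[0,0,0],[0,0,0],[0,0,0],[0,0,0]]}}

```text
time: 25.65
position: [0.5115, 0.0212, 0.2007]
tcp_rot: [3.089, 0.573, 0.003]
wrist_force: [-0.1, 0.4, 0.0]
gripper_width: 0.0699
finger_force: 0.0
```

```bash
python3 -c "
from h import *
f=arm.grab_frame('side');cv2.imwrite('pics/end.png',cv2.resize(f[120:340,140:440],None,fx=2.6,fy=2.6));s=arm.get_state();print(s['time'],s['position'],s['wrist_force'])"
```

```text
25.7 [0.5121 0.0214 0.2006] [-0.0026  0.3245  0.2605]
```

View pics/end.png

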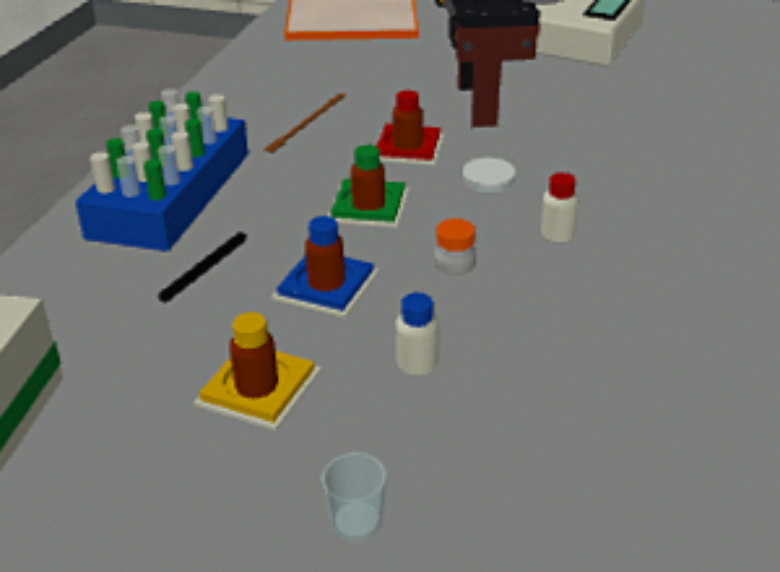

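All four amber bottles stand upright in matching recesses: red (408,120), green (368,178), blue (325,255), yellow (253,357). The white bottles are untouched and the gripper is clear.

```bash
python3 -c "
from workcell import arm
print(arm.close_job())"
```

```text
the job is handed in; nothing more can be done
None
```

All four amber bottles stand upright in the stands matching their caps, placed in the order red, yellow, green, blue, with the two white bottles left in place; the job was handed in at about 26 s.

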